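# Clamp a candle in the click-lever vice and hold it at the fourth click

## Task

Take the shortest of the standing candles with a light grip, for its wax is soft, and stand it upright on the metal plate between the cork jaws of the small wooden-based vice, without knocking the other things. Then take the lever by its upright handle and turn it slowly clockwise, seen from above, exactly four clicks, not five: that holds the wax without denting it. The vice springs open when the lever is let go, so finish still holding the handle at the fourth click, with the candle clamped upright and ready for its wick to be trimmed.

Things in the scene. Friction and masses are not known exactly. Their poses are not given: they have to be found in the camera images.
- vice: candle vice fixed to the table: pale wooden board 300 x 130 x 16 mm, long side along its own y (-172 to +128 mm), origin on the underside, x away from the robot at yaw 0, z up. At its right end (-y) a fixed cork-lined vee jaw, facing it a sprung moving one, tops 72 mm above the table; at its left end the lever. Its place and yaw differ each time
- vice_seat (a point): middle of the gap between the open vee jaws, on the metal plate where the candle is to stand, 18 mm above the table; 85 mm from the vice's origin towards its -y. A 47 mm candle centred here has 8 mm free to either vee along the vice's y. Clamping pushes it about 8 mm towards -y, into the fixed vee
- jaw: moving cork-lined vee jaw, 84 mm wide, 50 mm tall, on two sprung guide rods of a carriage that the lever drives 6 mm towards the vice's -y per click. It touches a centred candle soon after the first click and has it against the fixed vee before the third; then its springs press, about 9 N at the fourth click. Its origin is that of the vice at lever value 0
- lever (a joint): angle of the vice's hand lever (rad): 0 = jaws open, at its stop; grows as it turns clockwise seen from above, to 1.32. A sprung round-nosed pawl clicks over the ratchet wheel's teeth, one click per 0.251 rad: tooth tops are passed at 0.126, 0.377, 0.628, 0.880, 1.131; the hollows lie at 0.251, 0.503, 0.754, 1.005 (fourth click), 1.257. The pawl does not lock
- lever_pivot (a point): point on the lever's vertical pivot axis, 55 mm above the table, 75 mm from the vice's origin along its +y. Force at the handle, square to the lever: about 8 N on average from the return spring (it takes the lever back to 0 when let go); it climbs to 11-14 N as the pawl leaves a hollow and falls to 4-7 N past the tooth top (the click); about 1 N more once the jaw presses
- handle: upright black cylindrical handle on the lever's end, 24 mm in diameter, 50 mm tall, foot (origin) 59 mm and top 109 mm above the table, axis 120 mm from the pivot axis. At lever value 0 it lies 120 degrees anticlockwise from the vice's +x as seen from the pivot (above) and swings clockwise from there. It spins freely on its pin
- handle_mid (a point): middle of that handle, 86 mm above the table: the place to grip from above
- short_candle: the shortest standing candle: round pillar of soft wax, 47 mm in diameter, 252 mm tall plus a thin soft wick, 0.27 to 0.53 kg, loose; origin at the centre of its base, z up. It stands in one of two places right of the vice, the tall dark candle in the other. Grip near its top as lightly as possible: over 50 N on a pad marks the wax
- dark_candle: bystander: standing pillar candle, 50 mm in diameter, 327 mm tall, loose; origin at the centre of its base. Leave it alone
- white_candle: bystander: standing pillar candle, 50 mm in diameter, 349 mm tall, loose, behind the vice; origin at the centre of its base. Leave it alone
- knife: bystander: little trimming spatula with a wooden handle, 99 mm long, lying behind the vice on the left; origin at the middle of its underside. Leave it alone
- tin: bystander: flat round tin lid, 142 mm across, 15 mm high, lying behind the vice; origin at the centre of its underside. Leave it alone
There are look-alikes about, which are no part of the job. What is shaped like the short_candle but blue or pink is not meant.

How it is judged:
On the way:
1. the shortest candle stands upright on the plate between the open jaws and has been let go, the lever not yet turned (horizontal distance between short_candle and vice_seat below 0.015 m and z of short_candle in the frame of vice_seat below 0.003 m and angle between short_candle's own z axis and vertical below 0.06 rad and contact force between the fingers and short_candle below 0.1 N and value of joint lever below 0.1 rad), for 0.2 s.
At the end, for the whole second after the job is handed in: the lever is held by the fingers (over 1.5 N on the handle) at the fourth click (lever between 0.90 and 1.11 rad), the moving jaw presses on the shortest candle (over 4 N), which stands upright (within 0.06 rad) on the plate within 15 mm of the seat and is not touched by the robot (value of joint lever between 0.9 and 1.11 rad and contact force between the fingers and handle above 1.5 N and contact force between jaw and short_candle above 4 N and horizontal distance between short_candle and vice_seat below 0.015 m and z of short_candle in the frame of vice_seat below 0.003 m and angle between short_candle's own z axis and vertical below 0.06 rad and contact force between each of the arm, the fingers and short_candle below 0.1 N); the arm keeps its last pose, push and grip.
It fails at once if the lever is pushed over the fifth tooth (a fifth click) (value of joint lever above 1.13 rad).
It fails at once if the soft candle is squeezed hard by the fingers (more than about 50 N on a pad) (contact force between the fingers and short_candle above 100 N).
It fails at once if a tall candle is shifted or tipped (distance of any of dark_candle, white_candle from where it was at the start of the episode above 0.02 m or angle between any of dark_candle, white_candle's own z axis and vertical above 0.15 rad).
It fails at once if the spatula or the tin lid is knocked away (distance of any of knife, tin from where it was at the start of the episode above 0.03 m).
It also fails if it takes over 72 s, if anything falls off the work surface, if the arm or the gripper's body presses on something with over 40 N, if the wrist force passes 120 N, or if a joint passes its speed limit or range.

## Robot

A 6-joint arm with a two-finger parallel gripper is mounted at the origin on a cart in front of the work surface, level with it; the furniture and walls round the work are solid. World frame = base frame: x ahead of the robot, y to its left, z up, the work surface at z = 0. Lengths are in m, angles in rad, forces in N, time in s.
With the tool pointing down it reaches from about 0.35 to 0.775 m from the base axis. Payload 7.3 kg.
Tool frame: the origin (TCP) lies midway between the tips of the shut fingers; the grasp point (between the pads) lies 19 mm behind it; z points along the fingers, y is the line along which they close (so a half turn about z gives the same grasp; the last joint's range is limited). The gripper opens to 92 mm and grips with 3 to 60 N. Pads are 19 mm wide; open, the fingers measure 130 mm over their backs; the gripper's body (75 mm by 190 mm) begins 47 mm behind the grasp point.
Start: joints at [1.123, 0.342, 1.524, -0, 1.275, -0.146], TCP at [0.156, 0.501, 0.201] pointing down, gripper open.
Joint ranges: [-2.53, 2.53], [-0.77, 2.02], [0.04, 2.7], [-1, 4.14], [0.28, 2.66], [-3.11, 3.11]. Speed limits (rad/s): [2.57, 2.57, 3.14, 3.14, 3.14, 3.14].

## Interface

Orientations are given as a 3x3 rotation matrix whose columns are the frame's x, y, z axes.
In Python, from station import * gives the robot as it stands. The module is installed in compiled form; this text tells all that it offers.
- The arm moves only by the shell command python3 -m pendant 'ROWS' [FORCE]. ROWS is a JSON object of lists of equal length, an entry for each row: "slide": the shift along the tool's x, y, z scaled (see below), a list of three; "angular": the turn, a rotation vector about the tool's x, y, z scaled (see below), a list of three; "hand": the closure, from 0 (fully open) to 1 (shut). A call has 1 to 5 rows; each row shifts and turns the commanded pose from where the row before left it, along the tool's axes as they then stand; what a row does not reach is not made up. The controller multiplies each number of a shift by 0.3 m and each number of a turn by 45 degrees. A row lasts 1/8 s, in which the tool goes at most 62.5 mm and 10.7 degrees, less where a joint would pass 70% of its speed; a pose out of reach is approached as far as the arm can. A call with a number of a shift or a turn outside -1 to 1 is refused whole. A call with a gripper value outside its range is refused whole. The fingers move at their own pace and stop on an object; FORCE is the grip in N (left out, the last holds). Time passes only in rows, so rows that do not move let the fingers close. It gives the time, the measured TCP pose, the force, the opening and the grip force at its end, in the units of the state.
- read_state(): the state, without advancing time (a new reading comes with each control period).
- snapshot(name): name is "side" or "top" or "wrist"; returns a dict with "frame" (384x512x3 uint8, blue, green, red), "range_z" (384x512 float32, m along the optical axis (not along the pixel's ray), 0 where there is no reading), "camera_matrix" (3x3 intrinsics, pixels), "extrinsics" (4x4, takes a point from world to camera coordinates). Camera axes: x right, y down, z forward; pixel columns grow to the right and rows downward; lengths in m; the calibration is good to about 2 mm. A picture is of the moment at which its call begins.
- hand_in(): hands the job in; it is judged then, once.
The state is a dict: "time_s": time; "joint_pos": joint angles; "dq": joint speeds; "tau": joint torques, N m; "tool_pos": TCP position; "tcp_rot": TCP orientation; "wrist_force": force on the tool from outside, world axes, zero at the start; "ft_torque": the same for the moment, N m; "gripper_width": finger opening in m; "gripper_force": force on a finger pad.
Only numpy, scipy, OpenCV 4.12 (cv2) and the standard library are available. Lean on these libraries where they do the work, as an engineer would, in place of code of your own. Each camera call takes 0.05 s, during which the arm holds its last target. There are 200 camera calls.

## Working session

There is one attempt and no reset: what is moved stays moved. The work goes in short steps, Python scripts to look and compute and a shell command to move; the robot and the scene stay as the last step left them, time stands still between calls to the robot, and variables do not carry over. Pictures are saved under pics/ and viewed, at most 10 in all, crops included, and the job is handed in when it is done.

```bash
mkdir -p pics; cat > h.py <<'E'
from station import *
import numpy as np, cv2
def pts(s):
    K=s["camera_matrix"];E=s["extrinsics"];Z=s["range_z"]
    v,u=np.indices(Z.shape)
    P=np.stack([(u-K[0,2])/K[0,0]*Z,(v-K[1,2])/K[1,1]*Z,Z],-1)
    W=(P-E[:3,3])@E[:3,:3]
    W[Z==0]=np.nan
    return W
def ray(s,u,v,z):
    K=s["camera_matrix"];E=s["extrinsics"];R=E[:3,:3]
    c=-R.T@E[:3,3]; d=R.T@np.linalg.inv(K)@np.array([u,v,1.])
    return c+d*(z-c[2])/d[2]
def rel(p_target,R_target=None):
    """rows' totals in tool axes, scaled"""
    st=read_state();R=np.array(st["tcp_rot"]);p=np.array(st["tool_pos"])
    return R.T@(np.array(p_target)-p)/0.3
E
python3 - <<'E'
from h import *
a=snapshot("side");b=snapshot("top")
import pickle;pickle.dump((a,b),open("s0.pkl","wb"))
cv2.imwrite("pics/side.png",a["frame"]);cv2.imwrite("pics/top.png",b["frame"])
for s in(a,b):
    E=s["extrinsics"];print((-E[:3,:3].T@E[:3,3]).round(3),E[2,:3].round(2))
s=read_state();print(np.array(s["tcp_rot"]).round(3),s["wrist_force"],s["gripper_width"])
E
```

```text
[0.543 0.716 0.63 ] [ 0.07 -0.82 -0.56]
[0.249 0.005 1.341] [ 0.28 -0.03 -0.96]
[[-0.955  0.297 -0.001]
 [ 0.297  0.955 -0.001]
 [ 0.    -0.001 -1.   ]] [ 0.02260418 -0.57899827 -0.75121365] 0.09186018817651795
```

View pics/side.png

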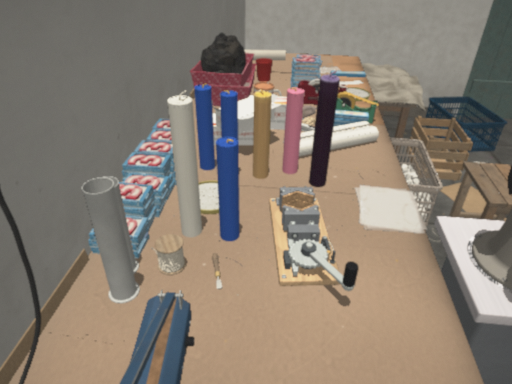

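View pics/top.png

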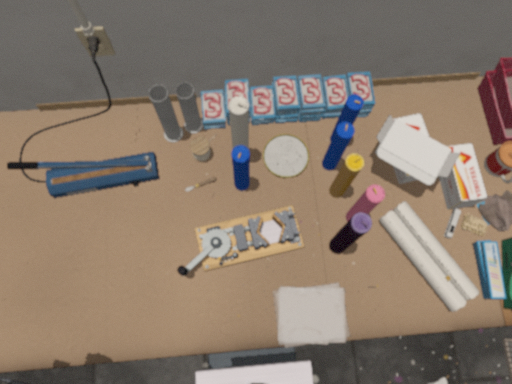

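The side view shows a mustard candle (top at 262,95), a dark one (328,80), a pink one (294,92), three blue ones (205,88; 229,95; 228,142) and a white one (182,100). The vice is at about (303,240) and its black handle at (350,272). In the top view the mustard candle's top is at (354,160), dark (360,221), pink (374,193), blue (353,103; 344,130; 240,153), white (238,103), and the handle at (184,270).
Possible confusions are the pink and blue candles. By the description, the mustard one is the one I want.

```bash
python3 - <<'E'
from h import *
import pickle
a,b=pickle.load(open("s0.pkl","rb"))
def comp(s,m,seed,nm,zr):
    W=pts(s); m=(m>0)
    n,l,st,c=cv2.connectedComponentsWithStats(m.astype(np.uint8))
    k=l[seed[1],seed[0]]
    if k==0: print(nm,"seed off",hs[seed[1],seed[0]]);return
    P=W[l==k];P=P[~np.isnan(P[:,0])]
    top=np.percentile(P[:,2],98);T=P[(P[:,2]>top-.01)]
    # cylinder axis: rays mid
    print(nm,st[k],"ztop",top.round(3),"top mean",T.mean(0).round(3),"min/max",P.min(0).round(3),P.max(0).round(3))
for s,nm,sd,hsd in((a,"side",(262,130),(349,275)),(b,"top",(354,160),(184,271))):
    hs=cv2.cvtColor(s["frame"],cv2.COLOR_BGR2HSV)
    print(nm,hs[sd[1],sd[0]],hs[hsd[1],hsd[0]])
    comp(s,cv2.inRange(hs,(14,110,60),(30,255,255)),sd,nm+" mustard",0)
    comp(s,cv2.inRange(hs,(0,0,0),(180,255,60)),hsd,nm+" handle",0)
    W=pts(s)
    for z0,z1,box in((.010,.022,(0.3,.65,-.25,.25)),):
        pass
# vice: top-view board pixels and height map
W=pts(b);hs=cv2.cvtColor(b["frame"],cv2.COLOR_BGR2HSV)
roi=np.zeros(W.shape[:2],bool);roi[195:280,185:310]=1
m=roi&(W[...,2]>.009)
P=W[m];print("board rect",cv2.minAreaRect(P[P[:,2]<.025][:,:2].astype(np.float32)))
hp=W[roi&(W[...,2]>.055)&(W[...,2]<.085)];print(len(hp),hp.min(0),hp.max(0))
for n,(u,v) in dict(dark=(360,221),pink=(374,193),white=(238,103),blue=(240,153),blue2=(344,130),tin=(286,156),knife=(200,184),tablecheck=(250,300)).items(): print(n,W[v-1:v+2,u-1:u+2].reshape(-1,3).mean(0).round(3))
c=cv2.resize(b["frame"][130:290,170:400],None,fx=3.4,fy=3.4,interpolation=cv2.INTER_CUBIC);cv2.imwrite("pics/c1.png",c)
E
```

```text
side [ 17 115 138] [60  8 31]
side mustard [ 254   89   17   89 1229] ztop 0.254 top mean [ 0.626 -0.29   0.252] min/max [ 0.604 -0.761  0.005] [ 0.666 -0.269  0.262]
side handle [344 263  13  24 245] ztop 0.112 top mean [0.415 0.175 0.109] min/max [0.405 0.165 0.066] [0.424 0.183 0.113]
top [ 24 191 208] [120  32  40]
top mustard [330 154  34  44 768] ztop 0.254 top mean [ 0.627 -0.296  0.25 ] min/max [ 0.603 -0.392 -0.004] [ 0.741 -0.272  0.261]
top handle [179 267   9   8  49] ztop 0.113 top mean [0.413 0.169 0.109] min/max [0.404 0.16  0.075] [0.421 0.177 0.114]
board rect ((0.5379427671432495, -0.01762847602367401), (0.2686023712158203, 0.3082210123538971), 7.982943058013916)
1125 [ 0.40415801 -0.16307255  0.05501006] [0.56185052 0.16659475 0.08334016]
dark [ 0.462 -0.271  0.311]
pink [ 0.542 -0.333  0.25 ]
white [ 0.773 -0.015  0.336]
blue [ 0.676 -0.01   0.253]
blue2 [ 0.717 -0.283  0.25 ]
tin [ 0.751 -0.155  0.005]
knife [0.681 0.116 0.009]
tablecheck [ 0.326 -0.006 -0.001]
```

View pics/c1.png

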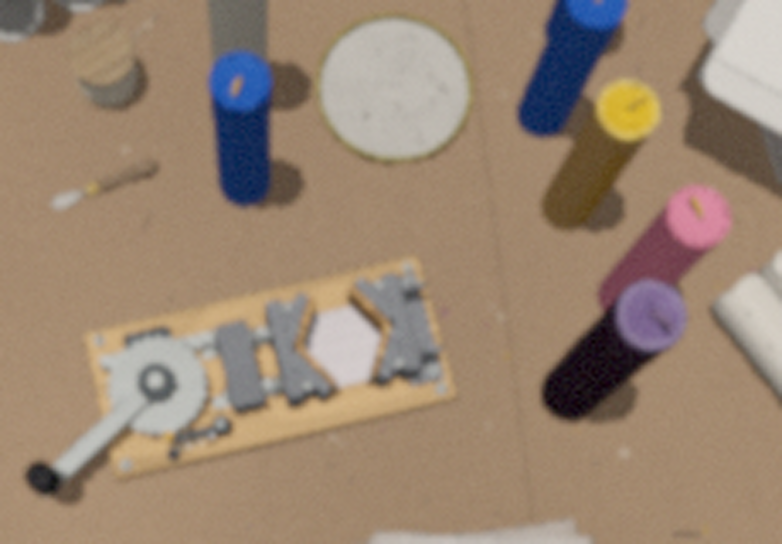

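The crop confirms that the mustard candle at crop (628,110) is the shortest, apart from the excluded blue and pink ones. The vice is open, with its white hexagonal plate at (345,345), pivot at (157,380) and handle at (43,478). Next I'll refine these positions with masks.

```bash
python3 - <<'E'
from h import *
import pickle
a,b=pickle.load(open("s0.pkl","rb"))
H=cv2.cvtColor(b["frame"],cv2.COLOR_BGR2HSV);W=pts(b)
def big(m):
    n,l,st,c=cv2.connectedComponentsWithStats(m.astype(np.uint8));k=1+st[1:,4].argmax();return l==k,c[k],st[k]
# mustard top disc
m,c,st=big(cv2.inRange(H,(15,120,150),(35,255,255))[140:180,330:375]>0)
print("disc px",c+[330,140],st, "world z=.252",ray(b,c[0]+330,c[1]+140,.252).round(4))
# side: candle silhouette axis; ray at rows just below top
Hs=cv2.cvtColor(a["frame"],cv2.COLOR_BGR2HSV)
ms=cv2.inRange(Hs,(12,90,50),(32,255,255))
ms[:88]=0;ms[185:]=0;ms[:,:245]=0;ms[:,275:]=0
for v in(110,130,150,165):
    u=np.where(ms[v])[0]; print(v,u.min(),u.max(),end=" ")
Wt=pts(a)
u=np.where(ms[97])[0];print("side top ctr",ray(a,u.mean(),96,.252).round(4),u.min(),u.max())
# handle 2-view triangulation
def tri(p,q):
    A=[];y=[]
    for s,(u,v) in((a,p),(b,q)):
        K=s["camera_matrix"];E=s["extrinsics"];R=E[:3,:3];c=-R.T@E[:3,3];d=R.T@np.linalg.inv(K)@np.array([u,v,1.]);d/=np.linalg.norm(d)
        M=np.eye(3)-np.outer(d,d);A.append(M);y.append(M@c)
    x=np.linalg.lstsq(np.vstack(A),np.hstack(y),rcond=None)[0];return x
# board: wood colour in top
roi=np.zeros(W.shape[:2],np.uint8);roi[200:275,192:308]=1
wood=((cv2.inRange(H,(12,95,150),(28,255,255))>0)&(roi>0))
wood=cv2.morphologyEx(wood.astype(np.uint8),cv2.MORPH_CLOSE,np.ones((3,3)))
P=[ray(b,u,v,.016)[:2] for v,u in zip(*np.where(big(wood)[0]))]
r=cv2.minAreaRect(np.array(P,np.float32));print("board",r)
# plate
pm=cv2.inRange(H,(0,0,165),(180,60,255))[215:250,255:290]>0
m,c,st=big(pm);c=c+[255,215];print("plate px",c,st,ray(b,*c,.018).round(4))
# pivot hub top (dark ring), height
print("pivot ray",ray(b,216.2,241.8,.06).round(3), "depth there",W[240:244,214:219].reshape(-1,3).mean(0))
# handle top: dark pixels in z .10-.115 
for s,W_,box in((b,W,(260,282,174,196)),(a,Wt,(255,295,338,362))):
    q=W_[box[0]:box[1],box[2]:box[3]].reshape(-1,3);q=q[(q[:,2]>.1)&(q[:,2]<.118)];print("handle top",len(q),q.mean(0).round(4),q[:,:2].min(0),q[:,:2].max(0))
# handle tri: top centre pixel guesses
ht=(H[...,2]<75)[260:282,174:196];m,c,st=big(ht);print("hpx top",c+[174,260],st)
hs=(Hs[...,2]<60)[255:295,338:362];m,cc,st=big(hs);print("hpx side",cc+[338,255],st)
print("tri candle top",tri((263,95.5),(354.5,161.5)))
E
```

```text
disc px [354.11417323 162.18503937] [ 15  14  19  18 254] world z=.252 [ 0.6266 -0.2952  0.252 ]
110 255 269 130 254 269 150 253 268 165 253 268 side top ctr [ 0.6258 -0.2848  0.252 ] 255 269
board ((0.45718148350715637, -0.02441069483757019), (0.03919363021850586, 0.29858601093292236), 8.57400131225586)
plate px [270.92432432 231.26486486] [  5   5  22  24 370] [ 0.5153 -0.0839  0.018 ]
pivot ray [0.49  0.076 0.06 ] depth there [0.48971495 0.07574031 0.06702363]
handle top 64 [0.4138 0.1708 0.1076] [0.40319375 0.16059614] [0.42436165 0.18302122]
handle top 136 [0.4135 0.1737 0.1085] [0.40191814 0.15771722] [0.42472841 0.18318235]
hpx top [182.77586207 270.56896552] [ 4  7 10  8 58]
hpx side [349.8647541 274.0204918] [  6   8  13  24 244]
tri candle top [ 0.62647945 -0.29667368  0.24992829]
```

Checks on the measurements:
- **Vice:** the pivot is at (0.490, 0.076) and the plate at (0.5145, -0.083). They are 0.161 m apart, against 0.160 expected, which gives a yaw of about 8.7°.
- **Handle:** it lies 128.5° round from the pivot at a radius of 0.122 m, as expected.
- **Candle:** its top triangulates to z = 0.250, against 0.252 in the text.

Now I'll lift and travel.

```bash
python3 -m pendant '{"slide":[[0,0,-0.15],[0,0,-0.15],[0,0,-0.15],[0,0,-0.15],[0,0,-0.15]],"angular":[[0,0,0],[0,0,0],[0,0,0],[0,0,0],[0,0,0]],"hand":[0,0,0,0,0]}' 4
python3 -m pendant '{"slide":[[-0.114,-0.1035,0],[-0.114,-0.1035,0],[-0.114,-0.1035,0],[-0.114,-0.1035,0],[-0.114,-0.1035,0]],"angular":[[0,0,-0.15],[0,0,0],[0,0,0],[0,0,0],[0,0,0.15]],"hand":[0,0,0,0,0]}'
python3 -m pendant '{"slide":[[-0.114,-0.1035,0],[-0.114,-0.1035,0],[-0.114,-0.1035,0],[-0.114,-0.1035,0],[-0.114,-0.1035,0]],"angular":[[0,0,0],[0,0,0],[0,0,0],[0,0,0],[0,0,0]],"hand":[0,0,0,0,0]}'
```

```text
time_s: 0.72
tool_pos: [0.1559, 0.501, 0.4268]
tcp_rot: [[-0.955, 0.297, -0.0], [0.297, 0.955, -0.0], [0.0, -0.001, -1.0]]
wrist_force: [0.3, -0.4, -0.6]
gripper_width: 0.0917
gripper_force: 0.0
time_s: 1.35
tool_pos: [0.2918, 0.313, 0.4254]
tcp_rot: [[-0.954, 0.3, -0.0], [0.3, 0.954, -0.0], [0.0, -0.0, -1.0]]
wrist_force: [1.4, 0.7, 0.2]
gripper_width: 0.092
gripper_force: 0.0
time_s: 1.98
tool_pos: [0.4088, 0.1138, 0.4254]
tcp_rot: [[-0.955, 0.297, -0.0], [0.297, 0.955, 0.0], [0.0, 0.0, -1.0]]
wrist_force: [0.0, 0.2, -0.7]
gripper_width: 0.0916
gripper_force: 0.0
```

```bash
python3 -m pendant '{"slide":[[-0.11,-0.109,0],[-0.11,-0.109,0],[-0.11,-0.109,0],[-0.11,-0.109,0],[-0.11,-0.109,0]],"angular":[[0,0,0],[0,0,0],[0,0,0],[0,0,0],[0,0,0]],"hand":[0,0,0,0,0]}' 
python3 -m pendant '{"slide":[[-0.11,-0.109,0],[-0.11,-0.109,0],[-0.11,-0.109,0],[-0.11,-0.109,0],[-0.11,-0.109,0]],"angular":[[0,0,0],[0,0,0],[0,0,0],[0,0,0],[0,0,0]],"hand":[0,0,0,0,0]}' >/dev/null
python3 -m pendant '{"slide":[[0,0,0],[0,0,0],[0,0,0],[0,0,0],[0,0,0]],"angular":[[0,0,-0.183],[0,0,-0.183],[0,0,-0.183],[0,0,-0.183],[0,0,0]],"hand":[0,0,0,0,0]}'
python3 - <<'E'
from h import *
s=snapshot("wrist");cv2.imwrite("pics/w1.png",s["frame"])
E=s["extrinsics"];print((-E[:3,:3].T@E[:3,3]).round(3))
H=cv2.cvtColor(s["frame"],cv2.COLOR_BGR2HSV)
m=cv2.inRange(H,(18,140,120),(35,255,255))
n,l,st,c=cv2.connectedComponentsWithStats(m);k=1+st[1:,4].argmax()
print(st[k],c[k]);W=pts(s)[l==k];W=W[W[:,2]>.235];print(len(W),np.nanmean(W,0),np.nanmin(W,0),np.nanmax(W,0),ray(s,*c[k],.252))
print(rel([.6265,-.2955,.213]),read_state()["joint_pos"])
E
```

```text
time_s: 2.6
tool_pos: [0.5177, -0.0913, 0.4252]
tcp_rot: [[-0.955, 0.297, -0.001], [0.297, 0.955, 0.0], [0.001, 0.0, -1.0]]
wrist_force: [0.6, -0.4, 0.4]
gripper_width: 0.0917
gripper_force: 0.0
time_s: 3.85
tool_pos: [0.6252, -0.2924, 0.4254]
tcp_rot: [[-0.963, -0.268, -0.001], [-0.268, 0.963, 0.001], [0.001, 0.001, -1.0]]
wrist_force: [-0.4, 0.1, -0.0]
gripper_width: 0.0921
gripper_force: 0.0
[ 0.556 -0.312  0.61 ]
[ 233  148   38   37 1037] [251.33944069 165.56605593]
1035 [ 0.62811955 -0.29796448  0.25051262] [ 0.60839273 -0.31778935  0.24730398] [ 0.64848839 -0.27836801  0.26161176] [ 0.62777206 -0.29807707  0.252     ]
[-0.00168173 -0.01167707  0.70836945] [-5.48391455e-01  7.60246144e-01  1.98709619e-01  1.32009808e-04
  2.18351641e+00 -2.38926757e+00]
```

View pics/w1.png

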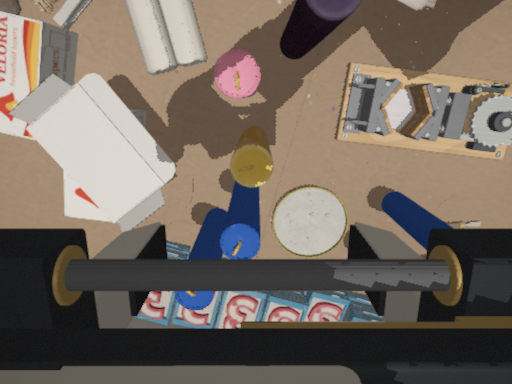

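The wrist view shows the mustard top at (251,166), which casts to (0.628, -0.298), within 3 mm of the other measurements. There is clear space for the fingers on both sides. Descending and gripping lightly.

```bash
python3 -m pendant '{"slide":[[0,-0.016,0.09],[0,0,0.09],[0,0,0.09],[0,0,0.09],[0,0,0.09]],"angular":[[0,0,0],[0,0,0],[0,0,0],[0,0,0],[0,0,0]],"hand":[0,0,0,0,0]}' >/dev/null
python3 -m pendant '{"slide":[[0,0,0.08],[0,0,0.08],[0,0,0.06],[0,0,0.04],[0,0,0]],"angular":[[0,0,0],[0,0,0],[0,0,0],[0,0,0],[0,0,0]],"hand":[0,0,0,0,0]}' 
python3 -m pendant '{"slide":[[0,0,0],[0,0,0],[0,0,0],[0,0,0],[0,0,0]],"angular":[[0,0,0],[0,0,0],[0,0,0],[0,0,0],[0,0,0]],"hand":[0.3,0.4,0.45,0.5,0.55]}' 12
python3 -m pendant '{"slide":[[0,0,0],[0,0,0],[0,0,0],[0,0,0],[0,0,0]],"angular":[[0,0,0],[0,0,0],[0,0,0],[0,0,0],[0,0,0]],"hand":[0.7,1,1,1,1]}' 
```

```text
time_s: 5.15
tool_pos: [0.6261, -0.2967, 0.2121]
tcp_rot: [[-0.963, -0.269, -0.002], [-0.269, 0.963, 0.001], [0.001, 0.001, -1.0]]
wrist_force: [0.3, -0.1, 0.4]
gripper_width: 0.0916
gripper_force: 0.0
time_s: 5.78
tool_pos: [0.6265, -0.297, 0.2131]
tcp_rot: [[-0.963, -0.27, 0.0], [-0.27, 0.963, -0.0], [-0.0, -0.0, -1.0]]
wrist_force: [-0.7, -0.3, 0.9]
gripper_width: 0.0464
gripper_force: 12.3
time_s: 6.4
tool_pos: [0.6265, -0.297, 0.2131]
tcp_rot: [[-0.963, -0.27, 0.0], [-0.27, 0.963, -0.0], [-0.0, -0.0, -1.0]]
wrist_force: [-0.5, -0.8, 1.7]
gripper_width: 0.0468
gripper_force: 12.0
```

```bash
python3 -m pendant '{"slide":[[0,0,-0.02],[0,0,-0.03],[0,0,-0.04],[0,0,-0.05],[0,0,-0.05]],"angular":[[0,0,0],[0,0,0],[0,0,0],[0,0,0],[0,0,0]],"hand":[1,1,1,1,1]}' 
python3 -m pendant '{"slide":[[0,0,-0.05],[0,0,-0.05],[0,0,-0.03],[0,0,-0.02],[0,0,0]],"angular":[[0,0,0],[0,0,0],[0,0,0],[0,0,0],[0,0,0]],"hand":[1,1,1,1,1]}' 
python3 - <<'E'
from h import *
a=snapshot("side");cv2.imwrite("pics/s2.png",cv2.resize(a["frame"][30:230,200:400],(700,700)))
print(rel([.5145,-.083,.308]))
E
```

```text
time_s: 7.02
tool_pos: [0.6266, -0.297, 0.2715]
tcp_rot: [[-0.963, -0.27, 0.001], [-0.27, 0.963, -0.0], [-0.001, -0.001, -1.0]]
wrist_force: [-0.2, -0.3, -5.5]
gripper_width: 0.0469
gripper_force: 12.0
time_s: 7.65
tool_pos: [0.6266, -0.297, 0.3153]
tcp_rot: [[-0.963, -0.27, 0.0], [-0.27, 0.963, -0.0], [-0.0, -0.0, -1.0]]
wrist_force: [-0.5, -0.2, -5.0]
gripper_width: 0.0466
gripper_force: 12.0
[0.16698726 0.78731051 0.02278828]
```

View pics/s2.png

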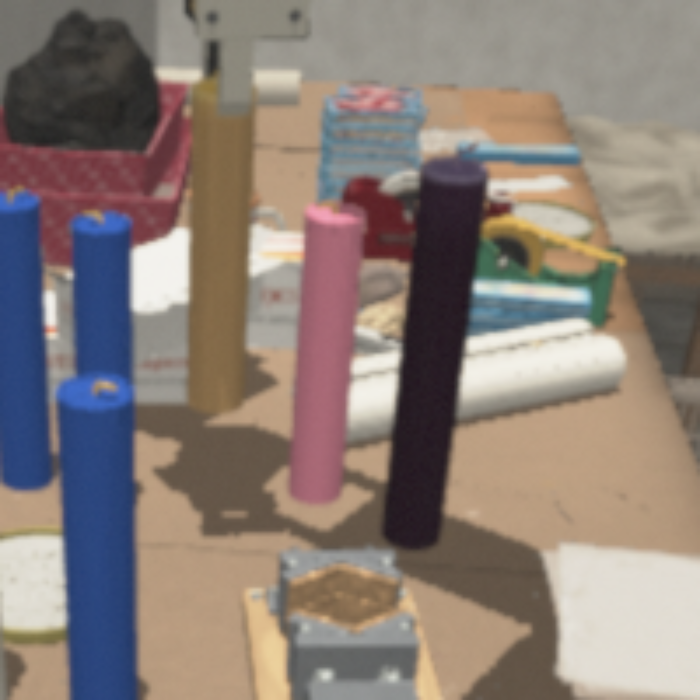

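The candle hangs upright in the grip. In the crop it is the mustard one at (220,250), with clear space on both sides. Carrying it to the seat.

```bash
python3 -m pendant '{"slide":[[0.005,0.02,0],[0.01,0.04,0],[0.011,0.055,0],[0.012,0.06,0],[0.012,0.06,0]],"angular":[[0,0,0],[0,0,0],[0,0,0],[0,0,0],[0,0,0]],"hand":[1,1,1,1,1]}' 
python3 -m pendant '{"slide":[[0.012,0.06,0],[0.012,0.06,0],[0.012,0.06,0],[0.012,0.06,0],[0.012,0.06,0]],"angular":[[0,0,0],[0,0,0],[0,0,0],[0,0,0],[0,0,0]],"hand":[1,1,1,1,1]}' >/dev/null
python3 -m pendant '{"slide":[[0.012,0.06,0],[0.012,0.06,0],[0.012,0.055,0],[0.01,0.04,0],[0.006,0.025,0]],"angular":[[0,0,0],[0,0,0],[0,0,0],[0,0,0],[0,0,0]],"hand":[1,1,1,1,1]}' >/dev/null
python3 -m pendant '{"slide":[[0.004,0.01,0],[0,0,0],[0,0,0]],"angular":[[0,0,0],[0,0,0],[0,0,0]],"hand":[1,1,1]}' 
python3 - <<'E'
from h import *
a=snapshot("side");w=snapshot("wrist");b=snapshot("top")
cv2.imwrite("pics/s3.png",np.hstack([cv2.resize(a["frame"][60:260,210:380],(390,460)),cv2.resize(w["frame"],(400,460))]))
import pickle;pickle.dump((a,b,w),open("s3.pkl","wb"))
H=cv2.cvtColor(a["frame"],cv2.COLOR_BGR2HSV);m=cv2.inRange(H,(14,100,50),(30,255,255))
W=pts(a);q=(m>0)&(W[...,2]>.1)&(np.hypot(W[...,0]-.515,W[...,1]+.083)<.06)
P=W[q];print(len(P),P[:,2].min(),P[:,2].max())
for z in(.12,.16,.2,.24,.28):
    k=np.abs(P[:,2]-z)<.02
    if k.sum(): print(z,k.sum(),P[k].mean(0).round(4))
print(rel([.5145,-.083,.231]))
E
```

```text
time_s: 8.32
tool_pos: [0.5923, -0.2321, 0.3146]
tcp_rot: [[-0.963, -0.27, -0.001], [-0.27, 0.963, 0.001], [0.0, 0.001, -1.0]]
wrist_force: [0.4, 0.3, -4.4]
gripper_width: 0.0467
gripper_force: 12.0
time_s: 9.95
tool_pos: [0.5152, -0.084, 0.3149]
tcp_rot: [[-0.963, -0.269, -0.0], [-0.269, 0.963, -0.0], [0.0, -0.0, -1.0]]
wrist_force: [0.4, -0.7, -5.2]
gripper_width: 0.0466
gripper_force: 12.0
2105 0.10523151873165375 0.4372219453481759
0.12 226 [ 0.516  -0.0662  0.1232]
0.16 292 [ 0.5148 -0.0661  0.16  ]
0.2 314 [ 0.5146 -0.066   0.2003]
0.24 346 [ 0.5144 -0.0657  0.2403]
0.28 371 [ 0.5144 -0.0656  0.2803]
[0.00119805 0.0033603  0.27954683]
```

View pics/s3.png

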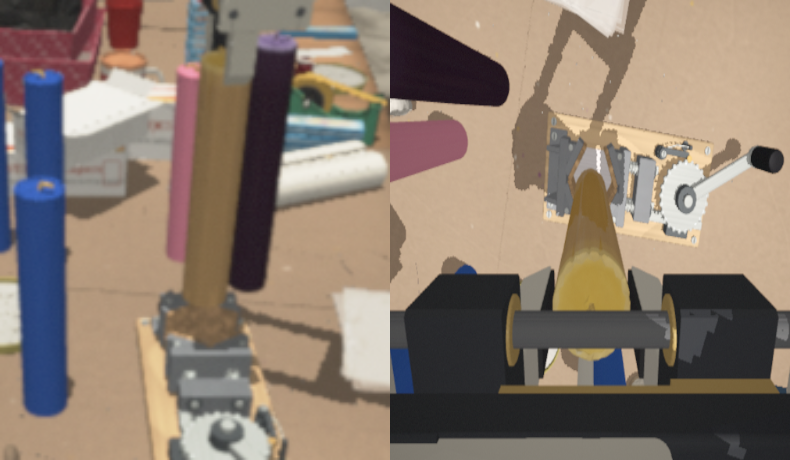

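The candle hangs over the gap, with its base axis at about (0.516, -0.084) and the tilt negligible. Lowering it gently.

```bash
python3 -m pendant '{"slide":[[0.001,0.003,0.02],[0,0,0.04],[0,0,0.04],[0,0,0.04],[0,0,0.03]],"angular":[[0,0,0],[0,0,0],[0,0,0],[0,0,0],[0,0,0]],"hand":[1,1,1,1,1]}' 
python3 -m pendant '{"slide":[[0,0,0.03],[0,0,0.03],[0,0,0.02],[0,0,0.01],[0,0,0.005]],"angular":[[0,0,0],[0,0,0],[0,0,0],[0,0,0],[0,0,0]],"hand":[1,1,1,1,1]}' 
python3 -m pendant '{"slide":[[0,0,0.005],[0,0,0.004],[0,0,0]],"angular":[[0,0,0],[0,0,0],[0,0,0]],"hand":[1,1,1]}'
```

```text
time_s: 10.72
tool_pos: [0.5142, -0.0827, 0.2629]
tcp_rot: [[-0.963, -0.27, -0.001], [-0.27, 0.963, 0.0], [0.001, 0.001, -1.0]]
wrist_force: [0.0, -0.2, -4.7]
gripper_width: 0.0466
gripper_force: 12.0
time_s: 11.35
tool_pos: [0.5146, -0.0828, 0.2355]
tcp_rot: [[-0.963, -0.27, 0.0], [-0.27, 0.963, 0.0], [-0.0, -0.0, -1.0]]
wrist_force: [0.4, 0.3, -4.7]
gripper_width: 0.0466
gripper_force: 12.0
time_s: 11.72
tool_pos: [0.5145, -0.0828, 0.2328]
tcp_rot: [[-0.963, -0.27, -0.0], [-0.27, 0.963, 0.0], [-0.0, 0.0, -1.0]]
wrist_force: [-0.1, -0.8, -5.5]
gripper_width: 0.0465
gripper_force: 12.0
```

```bash
python3 -m pendant '{"slide":[[0,0,0.004],[0,0,0],[0,0,0]],"angular":[[0,0,0],[0,0,0],[0,0,0]],"hand":[1,1,1]}' | egrep "tool|wrist"
python3 -m pendant '{"slide":[[0,0,0.003],[0,0,0],[0,0,0]],"angular":[[0,0,0],[0,0,0],[0,0,0]],"hand":[1,1,1]}'| egrep "tool|wrist"
```

```text
tool_pos: [0.5145, -0.0828, 0.2316]
wrist_force: [-0.6, 0.2, -4.9]
tool_pos: [0.5147, -0.0829, 0.231]
wrist_force: [0.0, -0.8, -1.1]
```

The plate is taking the weight at TCP z = 0.231, as predicted. Releasing, checking and retreating upwards.

```bash
python3 -m pendant '{"slide":[[0,0,0.002],[0,0,0],[0,0,0]],"angular":[[0,0,0],[0,0,0],[0,0,0]],"hand":[1,1,1]}' 3 | egrep "tool|wrist|grip"
python3 -m pendant '{"slide":[[0,0,0],[0,0,0],[0,0,0],[0,0,0],[0,0,0]],"angular":[[0,0,0],[0,0,0],[0,0,0],[0,0,0],[0,0,0]],"hand":[0.45,0.4,0.3,0.2,0]}'| egrep "tool|wrist|grip"
python3 -m pendant '{"slide":[[0,0,0],[0,0,0],[0,0,-0.05],[0,0,-0.1],[0,0,-0.1]],"angular":[[0,0,0],[0,0,0],[0,0,0],[0,0,0],[0,0,0]],"hand":[0,0,0,0,0]}'
python3 -m pendant '{"slide":[[0,0,-0.1],[0,0,-0.1],[0,0,-0.1],[0,0,-0.05],[0,0,0]],"angular":[[0,0,0],[0,0,0],[0,0,0],[0,0,0],[0,0,0]],"hand":[0,0,0,0,0]}'
python3 - <<'E'
from h import *
a=snapshot("side");w=snapshot("wrist");b=snapshot("top")
cv2.imwrite("pics/s4.png",np.hstack([cv2.resize(a["frame"][60:300,210:380],(390,550)),cv2.resize(w["frame"],(400,550))]))
H=cv2.cvtColor(a["frame"],cv2.COLOR_BGR2HSV);m=cv2.inRange(H,(14,100,50),(30,255,255))
W=pts(a);q=(m>0)&(W[...,2]>.08)&(np.hypot(W[...,0]-.515,W[...,1]+.083)<.06)
P=W[q];print(len(P),P[:,2].min(),P[:,2].max())
for z in(.1,.14,.18,.22,.25):
    k=np.abs(P[:,2]-z)<.02
    if k.sum(): print(z,k.sum(),P[k].mean(0).round(4),P[k].max(0).round(3))
W=pts(w);H=cv2.cvtColor(w["frame"],cv2.COLOR_BGR2HSV)
m=(H[...,2]<70)&(W[...,2]>.1)&(W[...,2]<.12)&(np.hypot(W[...,0]-.414,W[...,1]-.17)<.05)
P=W[m];print("handle",len(P),P.mean(0) if len(P) else "",P.min(0),P.max(0))
E
```

```text
tool_pos: [0.515, -0.0831, 0.2309]
wrist_force: [-0.4, -1.3, 5.0]
gripper_width: 0.0469
gripper_force: 3.0
tool_pos: [0.5144, -0.0828, 0.23]
wrist_force: [0.2, -0.4, -0.7]
gripper_width: 0.0786
gripper_force: 0.0
time_s: 14.1
tool_pos: [0.5145, -0.0828, 0.3071]
tcp_rot: [[-0.963, -0.27, 0.001], [-0.27, 0.963, -0.0], [-0.001, -0.0, -1.0]]
wrist_force: [0.9, 0.4, -0.6]
gripper_width: 0.0917
gripper_force: 0.0
time_s: 14.72
tool_pos: [0.5147, -0.0829, 0.412]
tcp_rot: [[-0.963, -0.27, 0.003], [-0.27, 0.963, -0.001], [-0.003, -0.002, -1.0]]
wrist_force: [0.3, -0.7, -0.1]
gripper_width: 0.0915
gripper_force: 0.0
1605 0.08002821780271717 0.2791160885302805
0.1 262 [ 0.5152 -0.0655  0.1   ] [ 0.537 -0.057  0.12 ]
0.14 284 [ 0.5142 -0.0654  0.1404] [ 0.537 -0.058  0.16 ]
0.18 301 [ 0.514  -0.0654  0.1801] [ 0.536 -0.057  0.2  ]
0.22 334 [ 0.5144 -0.0653  0.2201] [ 0.536 -0.058  0.24 ]
0.25 374 [ 0.5143 -0.0665  0.2513] [ 0.536 -0.058  0.27 ]
handle 220 [0.41519073 0.16681277 0.10788175] [0.40429276 0.15762052 0.10007552] [0.42592231 0.17886179 0.11122273]
```

View pics/s4.png

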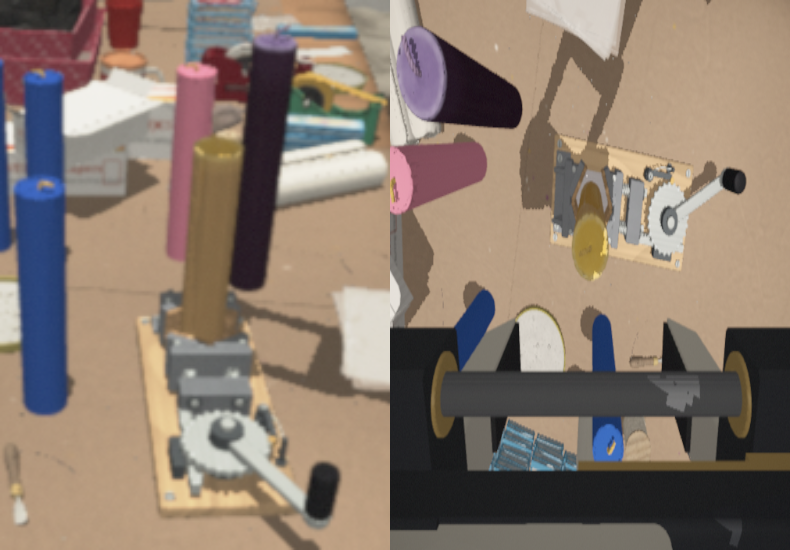

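The candle stands upright on the plate: its axis is vertical to within 1 mm, at about (0.5145, -0.084). The lever is still open with the handle at (0.415, 0.168). Moving above the handle with the closing line tangential to the swing.

```bash
python3 -m pendant '{"slide":[[0.012,0.112,0],[0.012,0.112,0],[0.012,0.112,0],[0.012,0.112,0],[0.012,0.112,0]],"angular":[[0,0,0],[0,0,0],[0,0,0],[0,0,0],[0,0,0]],"hand":[0,0,0,0,0]}' >/dev/null
python3 -m pendant '{"slide":[[0.012,0.112,0],[0.012,0.112,0],[0.012,0.112,0],[0,0,0],[0,0,0]],"angular":[[0,0,0],[0,0,0],[0,0,0],[0,0,0.213],[0,0,0.213]],"hand":[0,0,0,0,0]}' >/dev/null
python3 -m pendant '{"slide":[[0,0,0],[0,0,0],[0,0,0],[0,0,0],[0,0,0]],"angular":[[0,0,0.213],[0,0,0.213],[0,0,0.213],[0,0,0.213],[0,0,0.213]],"hand":[0,0,0,0,0]}' >/dev/null
python3 -m pendant '{"slide":[[0,0,0.15],[0,0,0.15],[0,0,0.15],[0,0,0.15],[0,0,0]],"angular":[[0,0,0],[0,0,0],[0,0,0],[0,0,0],[0,0,0]],"hand":[0,0,0,0,0]}'
python3 - <<'E'
from h import *
w=snapshot("wrist")
W=pts(w);H=cv2.cvtColor(w["frame"],cv2.COLOR_BGR2HSV)
m=(H[...,2]<70)&(W[...,2]>.1)&(W[...,2]<.12)&(np.hypot(W[...,0]-.414,W[...,1]-.17)<.05)
P=W[m];print("handle",len(P),P.mean(0) if len(P) else "",P.min(0),P.max(0))
v,u=np.where(m);print(u.mean(),v.mean(),ray(w,u.mean(),v.mean(),.109))
hub=(W[...,2]>.04)&(np.hypot(W[...,0]-.49,W[...,1]-.0755)<.03);print("hub z",np.nanmax(W[hub][:,2]) if hub.any() else None)
print(rel([.4145,.169,.069]))
E
```

```text
time_s: 17.38
tool_pos: [0.4118, 0.1677, 0.2273]
tcp_rot: [[-0.623, 0.782, -0.008], [0.782, 0.623, -0.002], [0.004, -0.007, -1.0]]
wrist_force: [0.4, 0.0, 0.6]
gripper_width: 0.0918
gripper_force: 0.0
handle 501 [0.41396303 0.17095105 0.10807613] [0.40324002 0.15882929 0.10004663] [0.4255009  0.18198316 0.11071536]
262.4011976047904 175.11377245508982 [0.41381656 0.17112771 0.109     ]
hub z 0.06317692088657986
[-2.93347672e-04  5.76438659e-03  5.35781418e-01]
```

The handle is confirmed at (0.414, 0.170), with its top at 0.109. Descending and gripping it.

```bash
python3 -m pendant '{"slide":[[0.001,0.011,0.08],[0,0,0.08],[0,0,0.08],[0,0,0.07],[0,0,0.06]],"angular":[[0,0,0],[0,0,0],[0,0,0],[0,0,0],[0,0,0]],"hand":[0,0,0,0,0]}' | egrep "tool|wrist"
python3 -m pendant '{"slide":[[0,0,0.06],[0,0,0.05],[0,0,0.03],[0,0,0.017],[0,0,0]],"angular":[[0,0,0],[0,0,0],[0,0,0],[0,0,0],[0,0,0]],"hand":[0,0,0,0,0]}' | egrep "tool|wrist"
python3 -m pendant '{"slide":[[0,0,0],[0,0,0],[0,0,0],[0,0,0],[0,0,0]],"angular":[[0,0,0],[0,0,0],[0,0,0],[0,0,0],[0,0,0]],"hand":[0.4,0.5,0.6,0.65,0.7]}' 25 | egrep "tool|wrist|grip"
python3 -m pendant '{"slide":[[0,0,0],[0,0,0],[0,0,0],[0,0,0],[0,0,0]],"angular":[[0,0,0],[0,0,0],[0,0,0],[0,0,0],[0,0,0]],"hand":[0.8,1,1,1,1]}' 25
```

```text
tool_pos: [0.4184, 0.171, 0.1206]
wrist_force: [0.6, 0.4, 0.3]
tool_pos: [0.417, 0.1706, 0.0724]
wrist_force: [0.2, 0.0, 0.7]
tool_pos: [0.4166, 0.1706, 0.072]
wrist_force: [-0.0, 0.5, 0.2]
gripper_width: 0.0464
gripper_force: 0.0
time_s: 19.92
tool_pos: [0.4155, 0.1699, 0.0719]
tcp_rot: [[-0.623, 0.782, -0.002], [0.782, 0.623, -0.001], [0.001, -0.003, -1.0]]
wrist_force: [-5.1, -4.0, 3.6]
gripper_width: 0.023
gripper_force: 25.0
```

The handle is gripped at TCP angle 128.2° and radius 0.120 m about the pivot. Now I'll turn it slowly, 0.025 rad per row, checking the angle as it goes.

```bash
cat > lev.py <<'E'
from h import *
s=read_state();p=np.array(s["tool_pos"])[:2];d=p-[.4897,.0757];r=np.linalg.norm(d);th=np.arctan2(d[1],d[0])
t=np.array([np.sin(th),-np.cos(th)]);f=np.array(s["wrist_force"])
R=np.array(s["tcp_rot"]);yw=np.arctan2(R[1,1],R[0,1])
print("t%.2f lever %.3f r %.4f F_tan %.1f F_rad %.1f Fz %.1f yaw-turn %.3f z %.4f"%(s["time_s"],np.radians(128.2)-th,r,f[:2]@t,f[:2]@d/r,f[2],np.arctan2(.623,.782)-yw,s["tool_pos"][2]))
E
python3 lev.py
for i in 1; do :; done
python3 -m pendant '{"slide":[[-0.0001,0.01,0],[-0.0001,0.01,0],[-0.0001,0.01,0],[-0.0001,0.01,0],[-0.0001,0.01,0]],"angular":[[0,0,0.0318],[0,0,0.0318],[0,0,0.0318],[0,0,0.0318],[0,0,0.0318]],"hand":[1,1,1,1,1]}' 30 >/dev/null; python3 lev.py
python3 -m pendant '{"slide":[[-0.0001,0.01,0],[-0.0001,0.01,0],[-0.0001,0.01,0],[-0.0001,0.01,0],[-0.0001,0.01,0]],"angular":[[0,0,0.0318],[0,0,0.0318],[0,0,0.0318],[0,0,0.0318],[0,0,0.0318]],"hand":[1,1,1,1,1]}' | grep grip; python3 lev.py
```

```text
t19.93 lever -0.000 r 0.1199 F_tan -6.5 F_rad -0.0 Fz 3.6 yaw-turn -0.000 z 0.0719
t20.55 lever 0.113 r 0.1201 F_tan -8.0 F_rad -1.3 Fz 6.1 yaw-turn 0.125 z 0.0718
gripper_width: 0.0227
gripper_force: 30.0
t21.18 lever 0.243 r 0.1202 F_tan -6.9 F_rad -2.4 Fz 5.2 yaw-turn 0.250 z 0.0718
```

```bash

python3 -m pendant '{"slide":[[-0.0004,0.01,0],[-0.0004,0.01,0],[-0.0004,0.01,0],[-0.0004,0.01,0],[-0.0004,0.01,0]],"angular":[[0,0,0.0318],[0,0,0.0318],[0,0,0.0318],[0,0,0.0318],[0,0,0.0318]],"hand":[1,1,1,1,1]}' >/dev/null; python3 lev.py
python3 -m pendant '{"slide":[[-0.0004,0.01,0],[-0.0004,0.01,0],[-0.0004,0.01,0],[-0.0004,0.01,0],[-0.0004,0.01,0]],"angular":[[0,0,0.0318],[0,0,0.0318],[0,0,0.0318],[0,0,0.0318],[0,0,0.0318]],"hand":[1,1,1,1,1]}' >/dev/null; python3 lev.py
python3 -m pendant '{"slide":[[-0.0004,0.01,0],[-0.0004,0.01,0],[-0.0004,0.01,0],[-0.0004,0.01,0],[-0.0004,0.01,0]],"angular":[[0,0,0.0318],[0,0,0.0318],[0,0,0.0318],[0,0,0.0318],[0,0,0.0318]],"hand":[1,1,1,1,1]}' >/dev/null; python3 lev.py
python3 -m pendant '{"slide":[[-0.0004,0.01,0],[-0.0004,0.01,0],[-0.0004,0.01,0],[-0.0004,0.01,0],[-0.0004,0.01,0]],"angular":[[0,0,0.0318],[0,0,0.0318],[0,0,0.0318],[0,0,0.0318],[0,0,0.0318]],"hand":[1,1,1,1,1]}' >/dev/null; python3 lev.py
```

```text
t21.80 lever 0.360 r 0.1202 F_tan -9.9 F_rad -1.3 Fz 8.7 yaw-turn 0.375 z 0.0718
t22.43 lever 0.491 r 0.1202 F_tan -8.6 F_rad 0.1 Fz 6.9 yaw-turn 0.500 z 0.0718
t23.05 lever 0.606 r 0.1202 F_tan -10.7 F_rad 0.9 Fz 8.6 yaw-turn 0.625 z 0.0718
t23.68 lever 0.740 r 0.1202 F_tan -9.0 F_rad 2.0 Fz 7.1 yaw-turn 0.750 z 0.0718
```

Three clicks so far, with the lever at 0.74. Now the fourth.

```bash

python3 -m pendant '{"slide":[[0.0002,0.01,0],[0.0002,0.01,0],[0.0002,0.01,0],[0.0002,0.01,0],[0.0002,0.01,0]],"angular":[[0,0,0.0318],[0,0,0.0318],[0,0,0.0318],[0,0,0.0318],[0,0,0.0318]],"hand":[1,1,1,1,1]}' >/dev/null; python3 lev.py
python3 -m pendant '{"slide":[[0,0.009,0],[0,0.009,0],[0,0.009,0]],"angular":[[0,0,0.0318],[0,0,0.0318],[0,0,0.0318]],"hand":[1,1,1]}' >/dev/null; python3 lev.py
python3 -m pendant '{"slide":[[0,0.009,0],[0,0.009,0],[0,0,0],[0,0,0]],"angular":[[0,0,0.0318],[0,0,0.0318],[0,0,0],[0,0,0]],"hand":[1,1,1,1]}' ; python3 lev.py
python3 - <<'E'
from h import *
a=snapshot("side");b=snapshot("top")
cv2.imwrite("pics/s5.png",np.hstack([cv2.resize(a["frame"][60:300,210:380],(390,550)),cv2.resize(b["frame"][140:300,170:320],(400,550))]))
H=cv2.cvtColor(a["frame"],cv2.COLOR_BGR2HSV);m=cv2.inRange(H,(14,100,50),(30,255,255))
W=pts(a);q=(m>0)&(W[...,2]>.08)&(np.hypot(W[...,0]-.515,W[...,1]+.083)<.06)
P=W[q]
for z in(.1,.14,.18,.22,.25):
    k=np.abs(P[:,2]-z)<.02
    if k.sum(): print(z,k.sum(),P[k].mean(0).round(4))
E
```

```text
t24.30 lever 0.853 r 0.1204 F_tan -12.8 F_rad -0.3 Fz 7.9 yaw-turn 0.875 z 0.0718
t24.68 lever 0.931 r 0.1205 F_tan -8.3 F_rad 0.1 Fz 3.7 yaw-turn 0.949 z 0.0718
time_s: 25.18
tool_pos: [0.5263, 0.1905, 0.0718]
tcp_rot: [[0.32, 0.947, -0.005], [0.947, -0.32, 0.001], [-0.001, -0.005, -1.0]]
wrist_force: [-8.7, 2.5, 6.1]
gripper_width: 0.0229
gripper_force: 30.0
t25.18 lever 0.975 r 0.1205 F_tan -9.0 F_rad -0.2 Fz 6.1 yaw-turn 0.999 z 0.0718
```

View pics/s5.png

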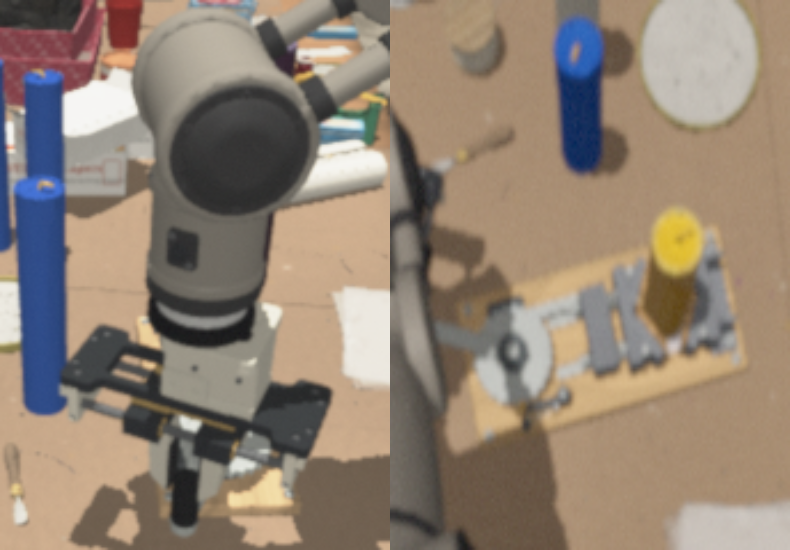

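The side view is hidden by the arm. The top view shows the candle clamped between the vees, with its top at crop (677,240). I'll check its tilt in the top camera and nudge the lever closer to the hollow.

```bash
python3 -m pendant '{"slide":[[0,0.007,0],[0,0,0],[0,0,0]],"angular":[[0,0,0.025],[0,0,0],[0,0,0]],"hand":[1,1,1]}' | grep grip; python3 lev.py
python3 - <<'E'
from h import *
b=snapshot("top");H=cv2.cvtColor(b["frame"],cv2.COLOR_BGR2HSV);W=pts(b)
m=cv2.inRange(H,(15,120,150),(35,255,255));m[:195]=0;m[250:]=0;m[:,255:][:,60:]=0;m[:,:255]=0
n,l,st,c=cv2.connectedComponentsWithStats((m>0).astype(np.uint8));k=1+st[1:,4].argmax()
D=W[(l==k)];D=D[D[:,2]>.255];print("disc",st[k],len(D),ray(b,*c[k],.27),D.mean(0))
# visible body: fit circle radius 23.5 per height slice
from scipy.optimize import least_squares
q=(np.hypot(W[...,0]-.515,W[...,1]+.09)<.05)&(W[...,2]>.085)&(W[...,2]<.25)
P=W[q]
for z0,z1 in((.085,.13),(.13,.17),(.17,.21),(.21,.25)):
    S=P[(P[:,2]>z0)&(P[:,2]<z1)]
    if len(S)>8:
        r=least_squares(lambda x:np.hypot(S[:,0]-x[0],S[:,1]-x[1])-.0235,[.515,-.09],loss="soft_l1",f_scale=.002);print(z0,len(S),r.x.round(4))
E
```

```text
gripper_width: 0.0228
gripper_force: 30.0
t25.65 lever 0.989 r 0.1205 F_tan -9.7 F_rad -0.3 Fz 6.0 yaw-turn 1.018 z 0.0718
disc [268 201  19  19 278] 276 [ 0.51427823 -0.0867159   0.27      ] [ 0.51482589 -0.08702129  0.26799558]
0.085 51 [ 0.5157 -0.0879]
0.13 58 [ 0.5155 -0.088 ]
0.17 58 [ 0.5157 -0.088 ]
0.21 67 [ 0.5157 -0.088 ]
```

```bash
python3 -c "
from station import *
print(hand_in())"
```

```text
the job is handed in; nothing more can be done
None
```

The job is handed in, verdict not shown: the shortest (mustard) candle is clamped upright about 5 mm from the seat, and the gripper still holds the handle at the fourth click (lever about 0.99 rad).

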